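# Tip the dryer-sheet carton down onto its mat

## Robot

A 6-joint arm with a two-finger parallel gripper is mounted at the origin on the work surface. World frame = base frame: x ahead of the robot, y to its left, z up, the work surface at z = 0. Lengths are in mm, angles in degrees, forces in N, time in s.
With the tool pointing down it reaches from about 350 to 850 mm from the base axis. Payload 8.1 kg.
Tool frame: the origin (TCP) lies midway between the tips of the shut fingers; the grasp point (between the pads) lies hold_point_z behind it (hold_point_z is the distance from the TCP to the grasp point, in mm); z points along the fingers, x is the direction in which the jaws open and shut, and the axes are right-handed (so a half turn about z gives the same grasp; the last joint's range is limited). The gripper opens to 85 mm and grips with 20 to 120 N. Pads are 22 mm wide; open, the fingers measure 114 mm over their backs; the gripper's body (76 mm by 85 mm) begins 54 mm behind the grasp point. The pads swing forward as they close: fully open they stand 13 mm farther back than shut.
Start: joints at [-74.221, 7.471, 85.268, -0, 87.261, -4.893], TCP at [211.834, -561.366, 231.292] pointing down, gripper open.
Joint ranges: [-169.43, 169.43], [-51.17, 129.36], [1.28, 143.12], [-76.62, 256.62], [0, 156.53], [-152.29, 152.29]. Speed limits (degrees/s): [136.94, 136.94, 159.86, 180, 180, 180].

## Interface

Orientations are given as [roll, pitch, yaw] about the fixed x, y, z axes, in that order (R = Rz(yaw) Ry(pitch) Rx(roll)).
In Python, from bench import * gives the robot as it stands.
- The arm moves only by the shell command python3 -m pendant 'ROWS' [OPENING] [FORCE]. ROWS is JSON, a list that holds one entry, the list of rows, each a list of 4 numbers: the shift along the tool's x, y, z normalised to -1 to 1, where 1 is 0.02 m, then the turn about the tool's z normalised to -1 to 1, where 1 is 0.08 rad. A call has exactly 10 rows; each row shifts and turns the pose as measured when the row begins, along the tool's axes as they then stand; what a row does not reach is not made up. A row lasts 1/12 s, in which the tool goes at most 41.7 mm and 7.16 degrees, less where a joint would pass 70% of its speed; a pose out of reach is approached as far as the arm can. A call with a number of a shift or a turn outside -1 to 1 is refused whole. A call with a gripper value outside its range is refused whole. OPENING is the gripper's target within -1 to 1 (fully open at 1, half-way at 0, shut at -1), set as the call begins (- or left out, the last holds). The fingers move at their own pace and stop on an object; FORCE is the grip in N (left out, the last holds). Time passes only in rows, so rows that do not move let the fingers close, or fill a call up. It gives the time, the measured TCP pose, the force and the opening at its end, in the units of the state.
- sense(): the state, without advancing time (a new reading comes with each control period).
- snapshot(name): name is "scene" or "top" or "wrist"; returns the picture (480x640x3 uint8, red, green, blue); there is no depth.
- calibration(name): a dict with "mtx" (3x3 intrinsics, pixels), "D" ([k1, k2, p1, p2, k3] as OpenCV has them; the pictures are not rectified), "world_to_cam" (4x4, takes a point from world to camera coordinates); the wrist camera has in their place "hand_eye" (4x4, takes a point from camera to tool coordinates, whose origin is the TCP and whose axes are the tool frame's). Camera axes: x right, y down, z forward; pixel columns grow to the right and rows downward; lengths in mm; the calibration is good to about 2 mm. A picture is of the moment at which its call begins: read the wrist's pose just before it. calibration takes no time and is no camera call.
- hand_in(): hands the job in, once; it reports no verdict.
The state is a dict: "time": time; "joint_pos": joint angles; "qd": joint speeds; "joint_efforts": joint torques, N m; "tool_pos": TCP position; "tcp_rot": TCP orientation; "ft_force": force on the tool from outside, world axes, zero at the start; "wrist_torque": the same for the moment, N m; "finger_gap": finger opening in mm.
Only numpy, scipy, OpenCV 4.12 (cv2) and the standard library are available. Lean on these libraries where they do the work, as an engineer would, in place of code of your own. Each camera call takes 0.05 s, during which the arm holds its last target.

## Task

The tall carton of dryer sheets would rattle over when the washer spins, so lay it down on its mat: push it low, still standing, until its foot is a little way over the end of the mat nearest to it, then push it near the top so that it topples along the mat and lands flat with its whole outline on the mat. Only push it, never pick it up, and do not disturb the bottle, the jar or the cup.

Things in the scene. Friction and masses are not known exactly. Their poses are not given: they have to be found in the camera images.
- mat: Thin flat grey rectangular mat with a dark border, fixed to the counter, under 1 mm thick (no step to feel). 160 mm along its x axis, 220 mm along its y axis. Origin at its centre on the counter; z up. The carton starts beyond one of its 160 mm ends (-y or +y), 20 to 65 mm clear of it.
- carton: Loose standing white carton, 0.19 to 0.35 kg: 100 mm along x, 60 mm along y, 160 mm tall along z; origin at the centre of its underside. A broad face (100 x 160) looks to the mat, square within 0.1 rad and within 15 mm of the mat's centre line. Pushed within 30 mm of the counter it slides (friction about 0.6); near the top it tips, and falls past 0.36 rad. A hand not leaning back hits it high.
- carton_mid (a point): Centre of the carton, 80 mm above its foot, axes as the carton's.
- corner_a (a point): Point on the carton's edge, halfway through its 60 mm thickness: foot end, +x side (50 mm from the middle). Lying flat, the four such points are the corners of its 100 x 160 mm outline.
- corner_b (a point): Point on the carton's edge, halfway through its 60 mm thickness: foot end, -x side (50 mm from the middle). Lying flat, the four such points are the corners of its 100 x 160 mm outline.
- corner_c (a point): Point on the carton's edge, halfway through its 60 mm thickness: top end, +x side (50 mm from the middle). Lying flat, the four such points are the corners of its 100 x 160 mm outline.
- corner_d (a point): Point on the carton's edge, halfway through its 60 mm thickness: top end, -x side (50 mm from the middle). Lying flat, the four such points are the corners of its 100 x 160 mm outline.
- bottle: Bystander: white detergent bottle with a grey cap, 72 mm across, 190 mm tall, loose, standing beyond the other end of the mat, opposite the carton. Origin at the centre of its underside.
- jar: Bystander: glass jar with a steel lid, 64 mm across, 85 mm tall, loose, standing beside the mat on its +x side. Origin at the centre of its underside.
- cup: Bystander: grey plastic measuring cup, 66 mm across, 70 mm tall, loose, standing beside the mat on its +x side. Origin at the centre of its underside.

How it is judged:
By the outcome, as a careful person would: the job done as asked, in the order asked, and still so for the second after the job is handed in, with the robot touching nothing.
It also fails if it takes over 48 s, if anything falls off the work surface, if the arm or the gripper's body presses on something with over 40 N, if the wrist force passes 120 N, or if a joint passes its speed limit or range.

## Working session

There is one attempt and no reset: what is moved stays moved. The work goes in short steps, Python scripts to look and compute and a shell command to move; the robot and the scene stay as the last step left them, time stands still between calls to the robot, and variables do not carry over. Pictures are saved under pics/ and viewed, and the job is handed in when it is done.

```bash
ls; mkdir -p pics
python3 - <<'E'
from bench import *
import cv2
print(sense())
for n in ["scene","top","wrist"]:
    im=snapshot(n); cv2.imwrite(f"pics/{n}0.png",im[:,:,::-1])
    print(n,calibration(n))
E
```

```text
pics
{'time': 0.0, 'joint_pos': array([-7.42203843e+01,  7.51607557e+00,  8.53287537e+01,  1.47463061e-03,
        8.72630228e+01, -4.89626893e+00]), 'qd': array([ 0.00247764,  0.0307715 , -0.08309678,  0.00782124, -0.04169368,
       -0.07327909]), 'joint_efforts': array([-7.15083734e-04, -5.69404149e+01, -5.00549769e+01, -2.99053481e-04,
        1.49247417e-02, -3.33384503e-05]), 'tool_pos': array([ 211.69551626, -560.82050872,  230.23940095]), 'tcp_rot': array([-1.79989327e+02,  1.07332735e-01, -6.93241772e+01]), 'ft_force': array([-0.29747494,  0.52573862,  0.6977912 ]), 'wrist_torque': array([-0.00679504,  0.02660833, -0.00549599]), 'finger_gap': 85.38504909943487}
scene {'mtx': array([[532.87712971,   0.        , 323.37643069],
       [  0.        , 532.87712971, 236.87886375],
       [  0.        ,   0.        ,   1.        ]]), 'D': array([-0.04719901,  0.        ,  0.        ,  0.        ,  0.        ]), 'world_to_cam': array([[ 4.34833079e-01,  9.00480309e-01,  7.44353092e-03,
        -2.61450807e+02],
       [ 6.76913159e-01, -3.21400957e-01, -6.62185775e-01,
        -2.99
[... 685 characters left out ...]
9.18396462e+02],
       [ 0.00000000e+00,  0.00000000e+00,  0.00000000e+00,
         1.00000000e+00]])}
wrist {'mtx': array([[363.54847093,   0.        , 322.65548825],
       [  0.        , 363.54847093, 241.36097508],
       [  0.        ,   0.        ,   1.        ]]), 'D': array([-0.0505656,  0.       ,  0.       ,  0.       ,  0.       ]), 'hand_eye': array([[ 9.99999668e-01, -1.63118397e-04,  7.98162122e-04,
         1.53818658e+00],
       [-5.09170702e-05,  9.65319133e-01,  2.61072728e-01,
        -6.51250161e+01],
       [-8.13066932e-04, -2.61072682e-01,  9.65318804e-01,
        -1.41616840e+02],
       [ 0.00000000e+00,  0.00000000e+00,  0.00000000e+00,
         1.00000000e+00]])}
```

View pics/scene0.png

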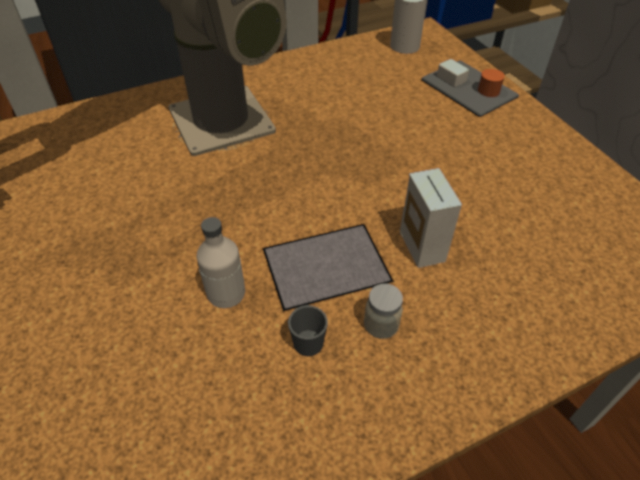

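View pics/top0.png

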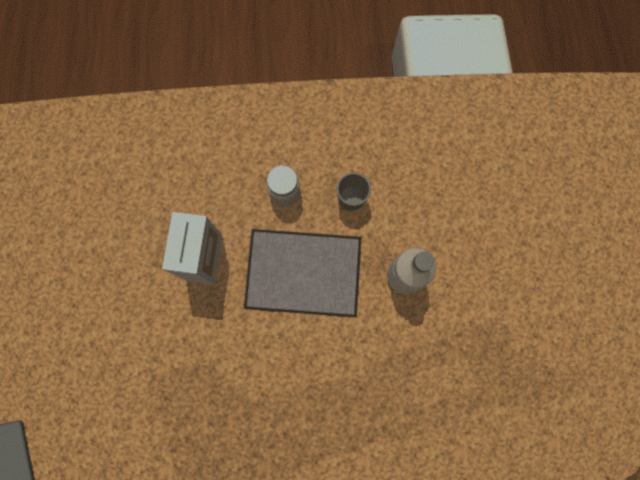

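```bash
cat > h.py <<'E'
from bench import *
import cv2, numpy as np
def ray(n,px):
    c=calibration(n); u=cv2.undistortPoints(np.array(px,float).reshape(-1,1,2),c["mtx"],c["D"]).reshape(-1,2)
    M=c["world_to_cam"]; R=M[:3,:3]; t=M[:3,3]
    o=-R.T@t; d=np.c_[u,np.ones(len(u))]@R
    return o,d
def atz(n,px,z):
    o,d=ray(n,px); return o+d*((z-o[2])/d[:,2])[:,None]
def proj(n,P):
    c=calibration(n); M=c["world_to_cam"]
    return cv2.projectPoints(np.array(P,float),cv2.Rodrigues(M[:3,:3])[0],M[:3,3],c["mtx"],c["D"])[0].reshape(-1,2)
def crop(im,x0,y0,x1,y1,f,name):
    cv2.imwrite(name,cv2.resize(im[y0:y1,x0:x1,::-1],None,fx=f,fy=f,interpolation=cv2.INTER_CUBIC))
E
python3 - <<'E'
import cv2
im=cv2.imread("pics/top0.png"); cv2.imwrite("pics/t0c.png",cv2.resize(im[190:330,150:250],None,fx=4,fy=4,interpolation=2))
cv2.imwrite("pics/t0m.png",cv2.resize(im[150:330,235:445],None,fx=3.5,fy=3.5,interpolation=2))
im=cv2.imread("pics/scene0.png"); cv2.imwrite("pics/s0c.png",cv2.resize(im[160:280,390:480],None,fx=5,fy=5,interpolation=2))
E
```

```text
(no output)
```

View pics/t0c.png

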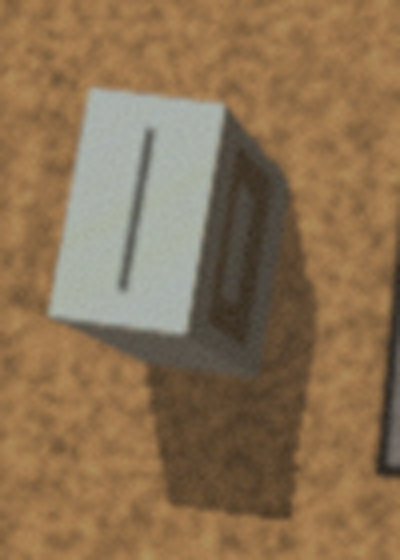

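View pics/t0m.png

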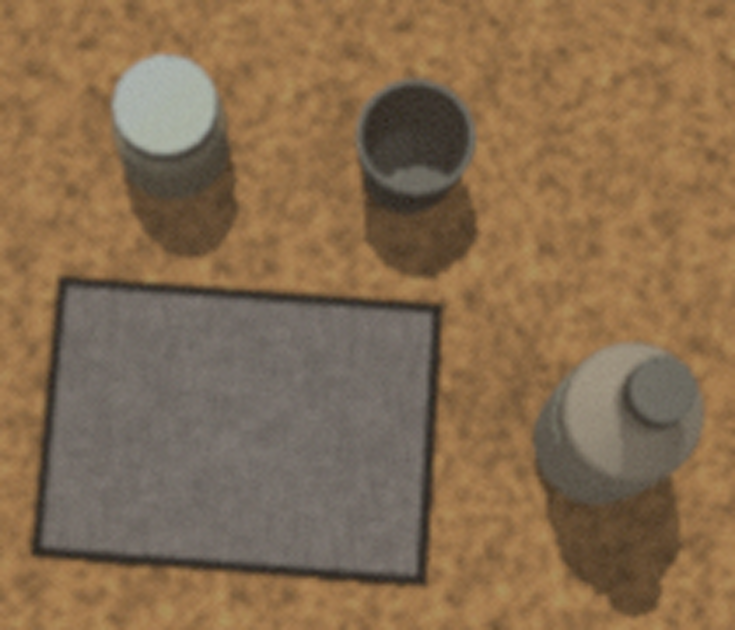

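View pics/s0c.png

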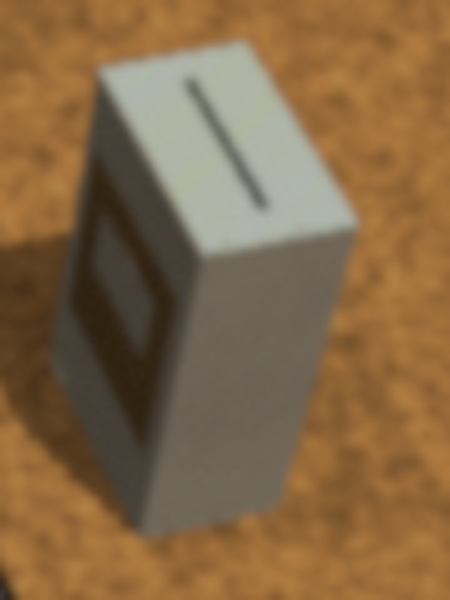

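```bash
cat >> h.py <<'E'
from scipy.optimize import least_squares
def uc(p,f,x0,y0): return (np.array(p,float)+.5)/f-.5+[x0,y0]
def rect(c,a,w,h,z):  # w along local x, h along local y
    R=np.array([[np.cos(a),-np.sin(a)],[np.sin(a),np.cos(a)]])
    p=np.array([[1,1],[1,-1],[-1,-1],[-1,1]])*[w/2,h/2]
    return np.c_[p@R.T+c,np.full(4,z)]
E
python3 - <<'E'
from h import *
m=uc([(62,281),(440,306),(424,581),(35,552)],3.5,235,150)
P=atz("top",m,0); print(P.round(1)); print(np.linalg.norm(P-np.roll(P,-1,0),axis=1))
f=lambda v:(proj("top",rect(v[:2],v[2],160,220,0))-m).ravel()
s=least_squares(f,[500,0,0]);print("mat",s.x[:2],np.degrees(s.x[2]),s.fun.round(2))
print("mat in scene px",proj("scene",rect(s.x[:2],s.x[2],160,220,0)).round(1))
ct=uc([(91,88),(224,104),(188,333),(50,316)],4,150,190)
cs=uc([(97,70),(245,42),(357,222),(203,257)],5,390,160); cb=uc([(142,535),(278,510),(52,370)],5,390,160)
print(atz("top",ct,160).round(1)); print(atz("scene",cs,160).round(1)); print(atz("scene",cb,0).round(1))
f=lambda v:(proj("top",rect(v[:2],v[2],100,60,160))-ct).ravel()
s=least_squares(f,[500,200,0]);print("carton",s.x[:2],np.degrees(s.x[2]),s.fun.round(2))
# scene corners: find local ordering: (97,70)= -x? compare
Q=rect(s.x[:2],s.x[2],100,60,160);print(Q.round(1));print(proj("scene",Q).round(1),cs)
for n,p,z in [("jar",[(166,105)],85),("cup",[(415,138)],70),("cap",[(662,390)],190)]:
    print(n,atz("top",uc(p,3.5,235,150),z))
E
```

```text
[[625.8 134.1  -0. ]
 [599.  -79.6  -0. ]
 [445.  -59.5   0. ]
 [473.1 154.5   0. ]]
[215.3975805  155.28668982 215.78167832 153.9937609 ]
mat [535.90967547  37.37050585] -7.399394460115046 [-1.08 -1.71  1.12 -1.11  1.09  1.28 -1.14  1.31]
mat in scene px [[394.1 280.5]
 [282.7 310.6]
 [261.3 246.8]
 [363.7 222.1]]
[[629.9 252.3 160. ]
 [619.4 195.  160. ]
 [522.5 211.7 160. ]
 [532.7 269.9 160. ]]
[[526.3 209.6 160. ]
 [536.5 268.  160. ]
 [632.6 250.1 160. ]
 [623.9 191.7 160. ]]
[[620.5 195.6   0. ]
 [633.1 250.9   0. ]
 [531.2 208.7   0. ]]
carton [576.17804513 232.24102804] -10.036674344684595 [-0.46 -0.39  0.61 -0.46  0.16  0.46 -0.32  0.35]
[[630.6 253.1 160. ]
 [620.2 194.  160. ]
 [521.7 211.4 160. ]
 [532.2 270.5 160. ]]
[[461.7 202.8]
 [430.1 209.2]
 [408.5 171.8]
 [438.4 166.2]] [[409.  173.6]
 [438.6 168. ]
 [461.  204. ]
 [430.2 211. ]]
jar [[699.493485    66.24177891  85.        ]]
cup [[678.09032568 -66.20806688  70.        ]]
cap [[ 516.31729769 -160.18592574  190.        ]]
```

```bash
python3 -c "
import bench;print([n for n in dir(bench) if not n.startswith('_')]); print(getattr(bench,'hold_point_z',None))"; python3 -m pendant '[[[-0.5,-0.5,-1,0],[-1,-1,-1,0],[-1,-1,-1,0],[-1,-1,-1,0],[-1,-1,-0.5,0],[-1,-1,0,0],[-1,-1,0,0],[-1,-1,0,0],[-1,-1,0,0],[-1,-1,0,0]]]' 1
```

```text
['PlanningError', 'calibration', 'hand_in', 'hold_point_z', 'sense', 'snapshot']
18.700000000000003
time: 0.98
tool_pos: [323.0, -308.4, 320.9]
tcp_rot: [-180.0, 0.5, -69.8]
ft_force: [-0.3, 0.4, -0.8]
finger_gap: 85.0
```

```bash
python3 -m pendant '[[[-1,-1,0,0],[-1,-1,0,0],[-1,-1,0,0],[-1,-1,0,0],[-1,-1,0,0],[-1,-1,0,0],[-1,-1,0,0],[-1,-1,0,0],[-1,-1,0,0],[-1,-1,0,0]]]'
python3 -m pendant '[[[-1,-0.8,0,1],[-1,-0.7,0,1],[-1,-0.6,0,1],[-1,-0.5,0,1],[-1,-0.4,0,1],[-1,-0.3,0,1],[-1,-0.2,0,0.4],[-1,-0.2,0,0],[-1,-0.2,0,0],[-1,-0.2,0,0]]]'
```

```text
time: 1.82
tool_pos: [444.0, -37.2, 321.5]
tcp_rot: [-180.0, 0.6, -69.9]
ft_force: [0.4, -0.2, 0.1]
finger_gap: 85.6
time: 2.65
tool_pos: [521.6, 182.7, 320.0]
tcp_rot: [179.5, 0.4, -100.5]
ft_force: [1.0, -0.6, -0.3]
finger_gap: 85.3
```

```bash
python3 -m pendant '[[[-1,-0.25,0,0],[-1,-0.25,0,0],[-1,-0.25,0,0],[-1,-0.25,0,0],[-1,-0.25,0,0],[-1,-0.25,0,0],[-1,-0.25,0,0],[-1,-0.25,0,0],[-1,-0.25,0,0],[0,0,0,0]]]'
python3 - <<'E'
from h import *
im=snapshot("scene"); cv2.imwrite("pics/s1.png",im[:,:,::-1]); print(sense()["tool_pos"],sense()["tcp_rot"],sense()["joint_pos"])
E
```

```text
time: 3.48
tool_pos: [599.8, 363.5, 313.5]
tcp_rot: [179.0, 0.2, -100.4]
ft_force: [-0.7, 0.5, -0.4]
finger_gap: 85.3
[599.58036628 362.14822032 313.59445183] [ 1.79028722e+02  1.27865810e-01 -1.00388424e+02] [ 26.58190876  23.35115448  58.09749299   0.69530143  99.24982595
 127.07682939]
```

View pics/s1.png

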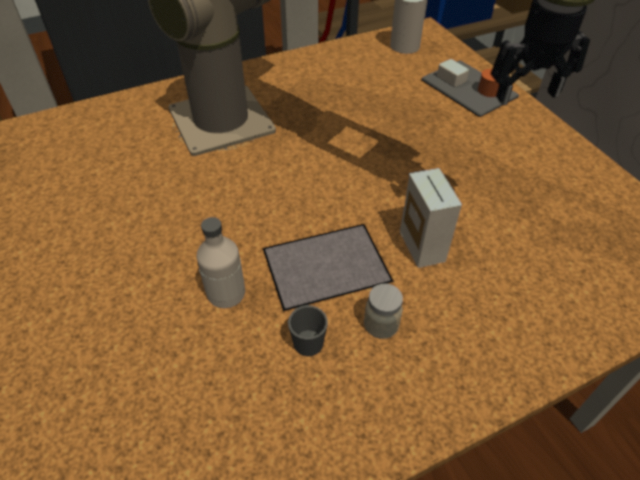

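Run:
```python
import cv2
im=cv2.imread("pics/s1.png"); cv2.imwrite("pics/s1g.png",cv2.resize(im[0:120,470:620],None,fx=5,fy=5,interpolation=2))
```

```text
(no output)
```

View pics/s1g.png

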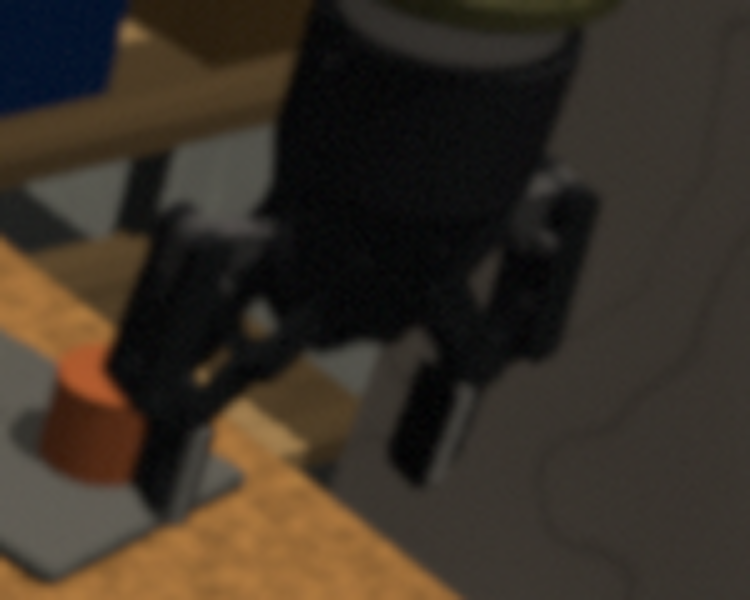

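Run:
```python
from h import *
print(atz("scene",[(422,83),(480,111),(517,95),(453,65),(407,52)],0).round())
```

```text
[[ 77. 556.   0.]
 [252. 622.   0.]
 [234. 761.   0.]
 [ 35. 690.   0.]
 [-83. 607.   0.]]
```

```bash
python3 -m pendant '[[[0.2,1,0,-1],[0.1,1,0,-1],[0,1,0,-1],[-0.1,1,0,-1],[-0.2,1,0,-1],[-0.3,1,0,-1],[-0.4,1,0,-1],[-0.5,1,0,-1],[-0.55,1,0,-1],[-0.65,1,0,-1]]]' 0
python3 -m pendant '[[[-0.75,1,0,-1],[-0.85,1,0,-1],[-1,1,0,-1],[-1,0.85,0,-1],[-1,0.7,0,-1],[-1,0.6,0,-1],[-1,0.5,0,-1],[-1,0.4,0,-1],[-1,0.3,0,-1],[-1,0.2,0,-1]]]'
```

```text
time: 4.37
tool_pos: [380.4, 359.0, 311.9]
tcp_rot: [179.0, 0.6, -53.1]
ft_force: [0.3, 0.6, -0.5]
finger_gap: 42.7
time: 5.2
tool_pos: [130.2, 342.6, 314.9]
tcp_rot: [179.9, 1.0, -5.3]
ft_force: [-0.2, -0.0, -0.1]
finger_gap: 42.8
```

```bash
python3 -m pendant '[[[0,1,0,0],[0,1,0,0],[0,1,0,0],[0,1,0,0],[0,1,0,0],[0,1,0,0],[0,1,0,0],[0,1,0,0],[0,1,0,0],[0,1,0,0]]]'; python3 -c "
from bench import *;s=sense();print(s['joint_pos'].round(1))"
```

```text
time: 6.03
tool_pos: [140.0, 179.7, 323.8]
tcp_rot: [176.5, 3.0, -4.7]
ft_force: [0.5, -0.1, 0.3]
finger_gap: 42.4
[ 39.8 -51.2 120.5  -0.5 115.3  44.2]
```

```bash
python3 -m pendant '[[[-1,0,0,0],[-1,0,0,0],[-1,0,0,0],[-1,0,0,0],[-1,0,0,0],[-0.5,1,0,0],[0,1,0,0],[0,1,0,0],[0,1,0,0],[0,1,0,0]]]'; python3 -c "
from bench import *;s=sense();print(s['joint_pos'].round(1))
from scipy.spatial.transform import Rotation as R;print(R.from_euler('xyz',s['tcp_rot'],degrees=True).as_matrix().round(3))"
```

```text
time: 6.87
tool_pos: [58.4, 171.5, 368.5]
tcp_rot: [170.7, 4.5, -5.9]
ft_force: [0.6, 0.8, 0.2]
finger_gap: 42.6
[ 55.8 -51.2 116.2  -0.6 125.3  61. ]
[[ 0.992 -0.089 -0.094]
 [-0.102 -0.983 -0.153]
 [-0.079  0.162 -0.984]]
```

```bash
python3 -m pendant '[[[-1,0.5,0,0],[-1,0.5,0,0],[-1,0.5,0,0],[-1,0.5,0,0],[-0.5,1,0,0],[0,1,0,0],[0,1,0,0],[0,1,0,0],[0,1,0,0],[0,1,0,0]]]'
cat > st.py <<'E'
from bench import *;s=sense();print(s['joint_pos'].round(1))
from scipy.spatial.transform import Rotation as R;print(R.from_euler('xyz',s['tcp_rot'],degrees=True).as_matrix().round(3))
E
python3 st.py
```

```text
time: 7.7
tool_pos: [-32.2, 119.9, 459.9]
tcp_rot: [165.1, 4.0, -6.8]
ft_force: [-0.0, 0.0, -0.1]
finger_gap: 42.6
[ 75.  -51.2 106.7   2.6 139.7  83.1]
[[ 0.991 -0.096 -0.097]
 [-0.118 -0.962 -0.247]
 [-0.07   0.256 -0.964]]
```

```bash
python3 -m pendant '[[[0,1,0.5,0],[0,1,0.5,0],[0,1,0.5,0],[0,1,0.5,0],[0,1,0.5,0],[0,1,0.5,0],[0,1,0.5,0],[0,1,0.5,0],[0,1,0.5,0],[0,1,0.5,0]]]'; 
python3 st.py
```

```text
time: 8.53
tool_pos: [-77.4, 42.9, 519.9]
tcp_rot: [158.4, 1.7, -6.4]
ft_force: [0.0, 0.4, -0.3]
finger_gap: 42.7
[ 90.5 -51.1 101.    8.4 151.1 103.2]
[[ 0.993 -0.093 -0.068]
 [-0.111 -0.925 -0.363]
 [-0.029  0.368 -0.929]]
```

```bash
python3 -m pendant '[[[0.3,0.4,1,0],[0.3,0.4,1,0],[0.3,0.4,1,0],[0.3,0.4,1,0],[0.3,0.4,1,0],[0.3,0.4,1,0],[0.3,0.4,1,0],[0.3,0.4,1,0],[0.3,0.4,1,0],[0.3,0.4,1,0]]]'; 
python3 st.py
```

```text
time: 9.37
tool_pos: [-91.1, 37.6, 453.9]
tcp_rot: [152.3, -2.4, -4.4]
ft_force: [-0.2, 0.3, 0.3]
finger_gap: 42.4
[100.7 -51.1 110.7   9.2 147.5 112.3]
[[ 0.996 -0.088  0.001]
 [-0.077 -0.881 -0.467]
 [ 0.042  0.465 -0.884]]
```

```bash
python3 -m pendant '[[[0.2,-0.5,-0.2,0],[0.4,-1,-0.5,0],[0.4,-1,-0.5,0],[0.4,-1,-0.5,0],[0.4,-1,-0.5,0],[0.4,-1,-0.5,0],[0.4,-1,-0.5,0],[0.4,-1,-0.5,0],[0.4,-1,-0.5,0],[0.4,-1,-0.5,0]]]' ; 
python3 st.py;  python3 -m pendant '[[[1,-0.7,0,0],[1,-0.7,0,0],[1,-0.7,0,0],[1,-0.7,0,0],[1,-0.7,0,0],[1,-0.7,0,0],[1,-0.7,0,0],[1,-0.7,0,0],[1,-0.7,0,0],[1,-0.7,0,0]]]'; python3 st.py
```

```text
time: 10.2
tool_pos: [2.5, 249.2, 445.3]
tcp_rot: [152.0, -2.5, -3.8]
ft_force: [-0.1, 0.2, 0.0]
finger_gap: 42.6
[ 83.  -20.5  93.5  -5.2 134.8  84.8]
[[ 0.997 -0.08   0.008]
 [-0.067 -0.879 -0.471]
 [ 0.044  0.469 -0.882]]
time: 11.03
tool_pos: [218.8, 366.4, 378.1]
tcp_rot: [151.4, -2.4, -3.4]
ft_force: [0.1, -0.1, 0.4]
finger_gap: 42.9
[ 63.2   3.7  78.7 -15.4 122.5  61.9]
[[ 0.997 -0.073  0.008]
 [-0.06  -0.875 -0.48 ]
 [ 0.042  0.479 -0.877]]
```

```bash
python3 -m pendant '[[[1,-0.15,0.35,0],[1,-0.15,0.35,0],[1,-0.15,0.35,0],[1,-0.15,0.35,0],[1,-0.15,0.35,0],[1,-0.15,0.35,0],[1,-0.15,0.35,0],[1,-0.15,0.35,0],[1,-0.15,0.35,0],[1,-0.15,0.35,0]]]' ; 
python3 st.py
```

```text
time: 11.87
tool_pos: [426.1, 349.2, 296.2]
tcp_rot: [150.7, -2.0, -3.1]
ft_force: [0.4, -0.1, 0.2]
finger_gap: 42.9
[ 46.8  19.2  69.8 -21.3 111.7  46.2]
[[ 0.998 -0.065  0.003]
 [-0.055 -0.87  -0.49 ]
 [ 0.035  0.489 -0.872]]
```

```bash
python3 -m pendant '[[[0.9,-0.2,0.45,0.2],[0.9,-0.2,0.45,0.2],[0.9,-0.2,0.45,0.2],[0.9,-0.2,0.45,0.2],[0.9,-0.2,0.45,0.2],[0.9,-0.2,0.45,0],[0.9,-0.2,0.45,0],[0.9,-0.2,0.45,0],[0.5,-0.1,0.2,0],[0,0,0,0]]]' ; 
python3 st.py;python3 - <<'E'
from h import *
for n in ["scene","top"]:
    im=snapshot(n); cv2.imwrite(f"pics/{n}2.png",im[:,:,::-1])
E
```

```text
time: 12.7
tool_pos: [586.8, 324.8, 204.6]
tcp_rot: [150.3, -3.7, -7.3]
ft_force: [0.2, -0.7, -0.4]
finger_gap: 42.8
[ 36.9  37.8  55.1 -24.1 105.2  42.5]
[[ 0.99  -0.142 -0.007]
 [-0.127 -0.857 -0.499]
 [ 0.065  0.495 -0.867]]
```

View pics/scene2.png

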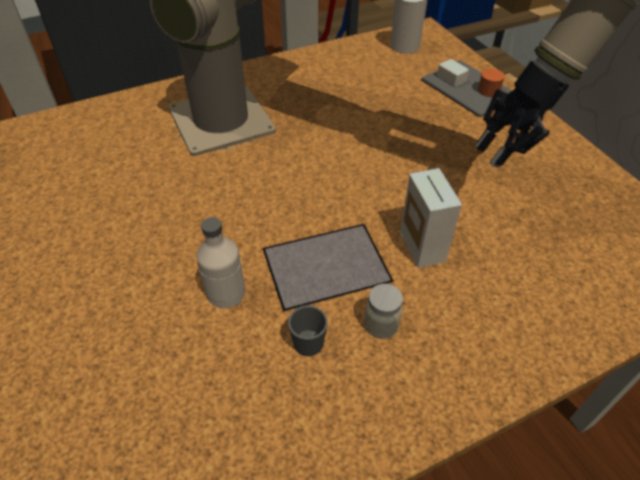

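View pics/top2.png

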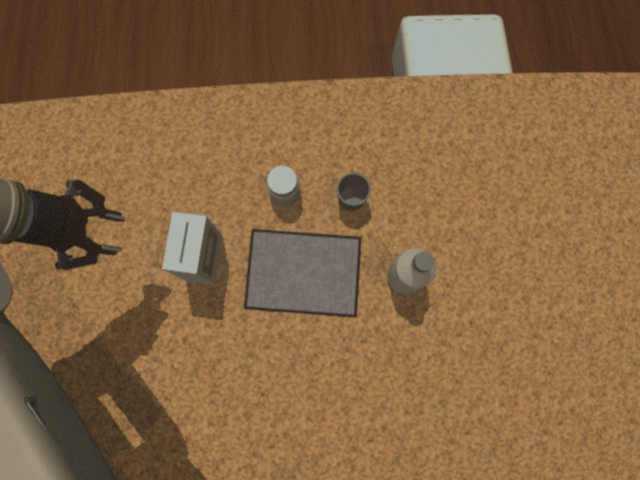

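```bash
python3 -m pendant '[[[-0.06,-0.48,0.85,0],[-0.06,-0.48,0.85,0],[-0.06,-0.48,0.85,0],[-0.06,-0.48,0.85,0],[-0.06,-0.48,0.85,0],[-0.06,-0.48,0.85,0],[-0.06,-0.48,0.85,0],[-0.06,-0.48,0.85,0],[-0.03,-0.2,0.4,0],[0,0,0,0]]]' ; 
python3 st.py
```

```text
time: 13.63
tool_pos: [580.0, 337.4, 47.7]
tcp_rot: [151.1, -4.3, -6.8]
ft_force: [-0.4, -0.0, 0.4]
finger_gap: 43.1
[ 38.   44.4  62.  -23.   92.   48.8]
[[ 0.99  -0.14   0.009]
 [-0.118 -0.865 -0.488]
 [ 0.076  0.482 -0.873]]
```

```bash
python3 -m pendant '[[[0.05,0.15,0.34,0],[0.05,0.15,0.34,0],[0.05,0.15,0.34,0],[0.05,0.15,0.34,0],[0.05,0.15,0.34,0],[0.05,0.15,0.34,0],[0.05,0.15,0.34,0],[0.05,0.15,0.34,0],[0,0,0,0],[0,0,0,0]]]' ; 
python3 st.py;python3 - <<'E'
from h import *
for n in ["scene","top"]:
    im=snapshot(n); crop(im,*((380,120,560,280) if n=="scene" else (60,160,380,330)),4 if n=="scene" else 2.4,f"pics/{n}3.png")
E
```

```text
time: 14.47
tool_pos: [587.8, 285.5, 16.1]
tcp_rot: [151.4, -4.7, -6.8]
ft_force: [-0.7, -0.1, -0.1]
finger_gap: 42.8
[ 34.5  42.1  69.  -24.1  85.9  47.9]
[[ 0.99  -0.144  0.015]
 [-0.118 -0.867 -0.484]
 [ 0.082  0.477 -0.875]]
```

View pics/scene3.png

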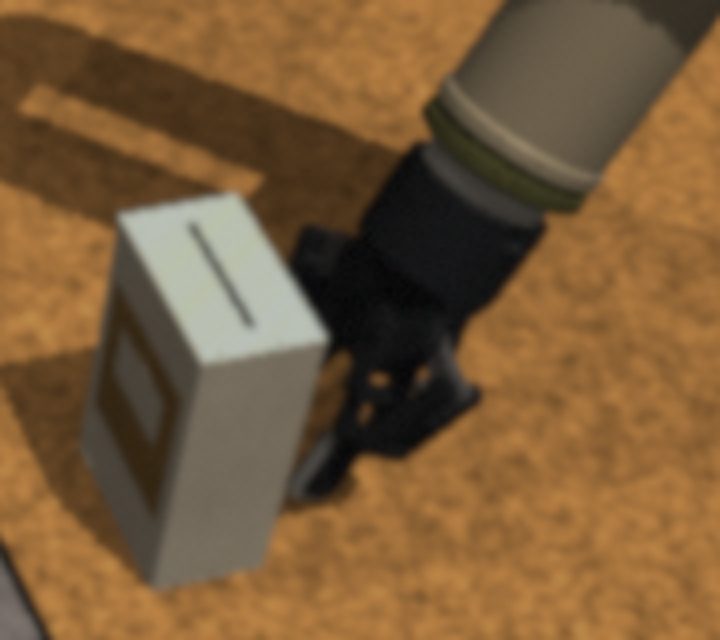

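View pics/top3.png

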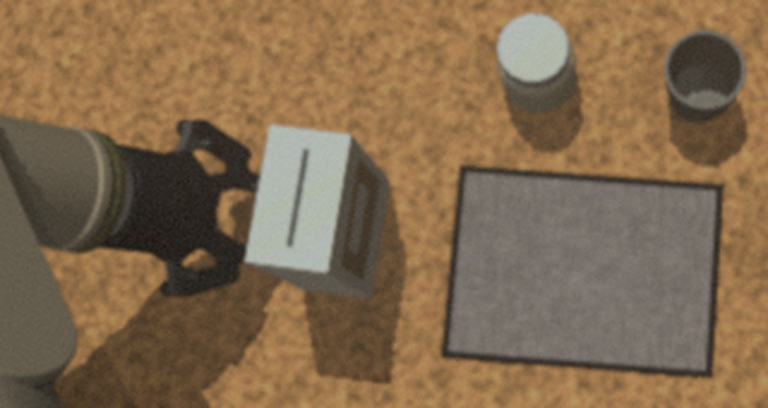

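```bash
python3 -m pendant '[[[-0.03,0.21,0.14,0],[-0.03,0.21,0.14,0],[-0.03,0.21,0.14,0],[-0.03,0.21,0.14,0],[-0.03,0.21,0.14,0],[-0.03,0.21,0.14,0],[-0.03,0.21,0.14,0],[-0.03,0.21,0.14,0],[0,0,0,0],[0,0,0,0]]]' ; 
python3 st.py;python3 - <<'E'
from h import *
for n in ["scene","top"]:
    im=snapshot(n); crop(im,*((380,120,560,280) if n=="scene" else (60,160,380,330)),4 if n=="scene" else 2.4,f"pics/{n}4.png")
E
```

```text
time: 15.4
tool_pos: [579.0, 245.3, 14.1]
tcp_rot: [151.7, -5.0, -6.7]
ft_force: [0.1, 2.1, 0.4]
finger_gap: 42.8
[ 32.2  37.5  76.  -24.9  82.5  47. ]
[[ 0.989 -0.143  0.021]
 [-0.116 -0.87  -0.48 ]
 [ 0.087  0.473 -0.877]]
```

View pics/scene4.png

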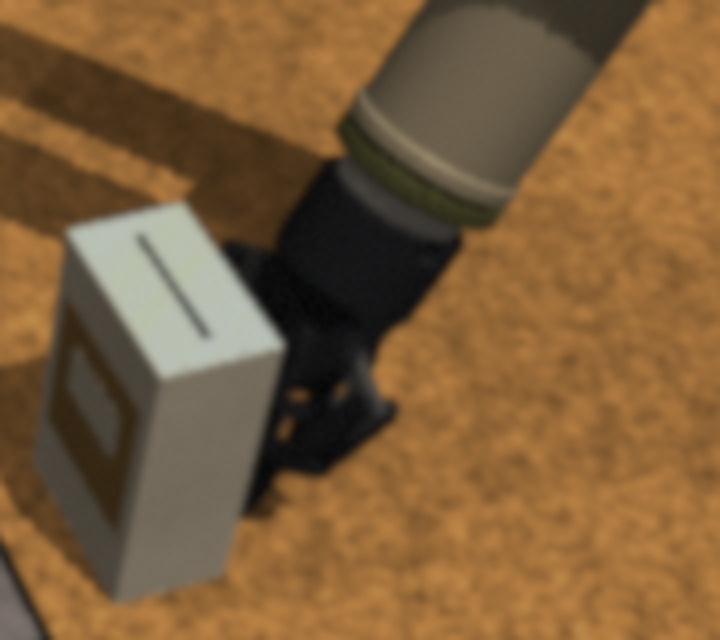

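View pics/top4.png

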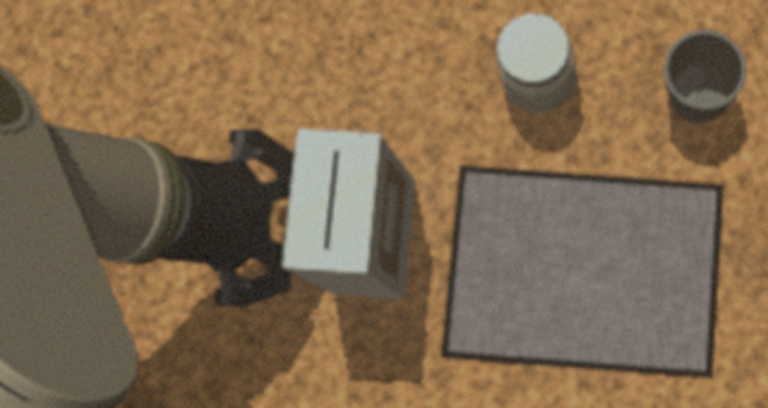

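```bash
cat > cf.py <<'E'
from h import *
MC=np.array([536.5,37.5]); MA=np.radians(-7.4)
MR=np.array([[np.cos(MA),-np.sin(MA)],[np.sin(MA),np.cos(MA)]])
def cart(ct):
    f=lambda v:(proj("top",rect(v[:2],v[2],100,60,160))-ct).ravel()
    s=least_squares(f,[560,180,0]); m=MR.T@(s.x[:2]-MC)
    print("carton",s.x[:2].round(1),"mat frame",m.round(1),"front y",(m[1]-30).round(1),"rel yaw",(np.degrees(s.x[2])+7.4).round(2),s.fun.round(1))
E
python3 - <<'E'
from cf import *
cart(uc([(299,129),(381,134),(367,272),(284,266)],2.4,60,160))
cart(uc([(91,88),(224,104),(188,333),(50,316)],4,150,190))
E
```

```text
carton [573.2 208.2] mat frame [ 14.4 174. ] front y 144.0 rel yaw 0.59 [-0.2 -0.5  0.4 -0.6  0.4  0.5 -0.5  0.6]
carton [576.2 232.2] mat frame [ 14.3 198.2] front y 168.2 rel yaw -2.64 [-0.5 -0.4  0.6 -0.5  0.2  0.5 -0.3  0.3]
```

```bash
python3 -m pendant '[[[-0.04,0.2,0.12,0],[-0.04,0.2,0.12,0],[-0.04,0.2,0.12,0],[-0.04,0.2,0.12,0],[-0.04,0.2,0.12,0],[-0.04,0.2,0.12,0],[-0.04,0.2,0.12,0],[-0.04,0.2,0.12,0],[-0.04,0.2,0.12,0],[0,0,0,0]]]' ; 
python3 st.py;python3 - <<'E'
from h import *
im=snapshot("top"); crop(im,100,160,380,330,2.8,f"pics/top5.png")
E
```

```text
time: 16.33
tool_pos: [566.7, 201.3, 11.8]
tcp_rot: [151.7, -5.1, -6.6]
ft_force: [0.6, 1.4, 1.3]
finger_gap: 42.5
[ 29.6  32.8  83.  -25.8  79.2  45.8]
[[ 0.989 -0.143  0.023]
 [-0.115 -0.87  -0.479]
 [ 0.088  0.472 -0.877]]
```

View pics/top5.png

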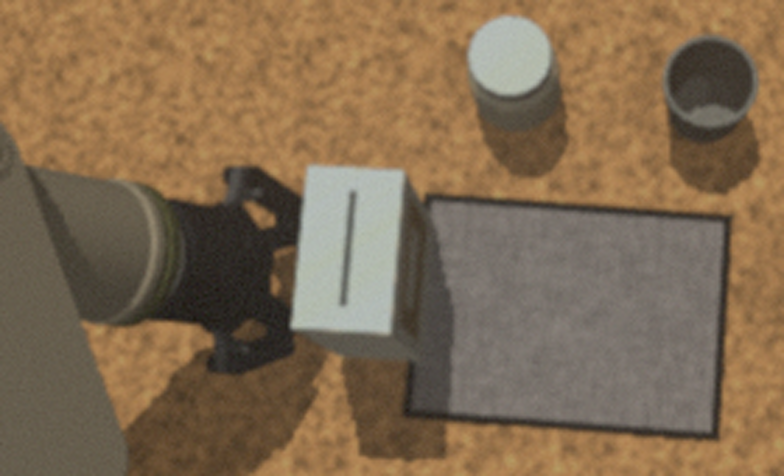

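Run:
```python
from cf import *
cart(uc([(308,165),(405,171),(390,333),(291,328)],2.8,100,160))
```

```text
carton [561.3 164.8] mat frame [  8.2 129.4] front y 99.4 rel yaw 0.62 [-0.3 -0.3  0.2 -0.4  0.3  0.6 -0.2  0.1]
```

```bash
python3 -m pendant '[[[-0.05,0.2,0.11,0],[-0.05,0.2,0.11,0],[-0.05,0.2,0.11,0],[-0.05,0.19,0.11,0],[0,0,0,0],[0,0,0,0],[0,-0.2,-0.1,0],[0,-0.4,-0.2,0],[0,-0.6,-0.3,0],[0,-0.6,-0.3,0]]]' ; 
python3 st.py;python3 - <<'E'
from h import *
im=snapshot("top"); crop(im,100,160,380,330,2.8,f"pics/top6.png")
im=snapshot("scene"); crop(im,250,120,500,310,3,f"pics/scene6.png")
E
```

```text
time: 17.22
tool_pos: [563.6, 221.3, 8.8]
tcp_rot: [151.6, -4.9, -6.8]
ft_force: [0.5, -0.1, 0.1]
finger_gap: 42.6
[ 31.2  34.5  81.  -25.3  80.5  47. ]
[[ 0.989 -0.145  0.018]
 [-0.119 -0.868 -0.482]
 [ 0.085  0.474 -0.876]]
```

View pics/top6.png

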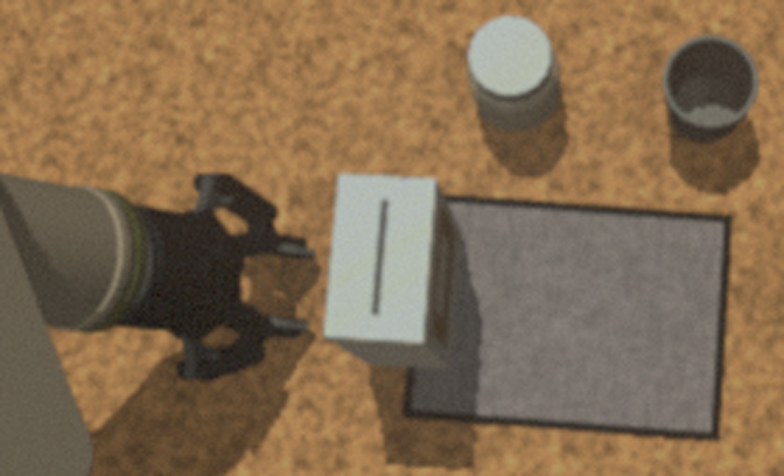

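View pics/scene6.png

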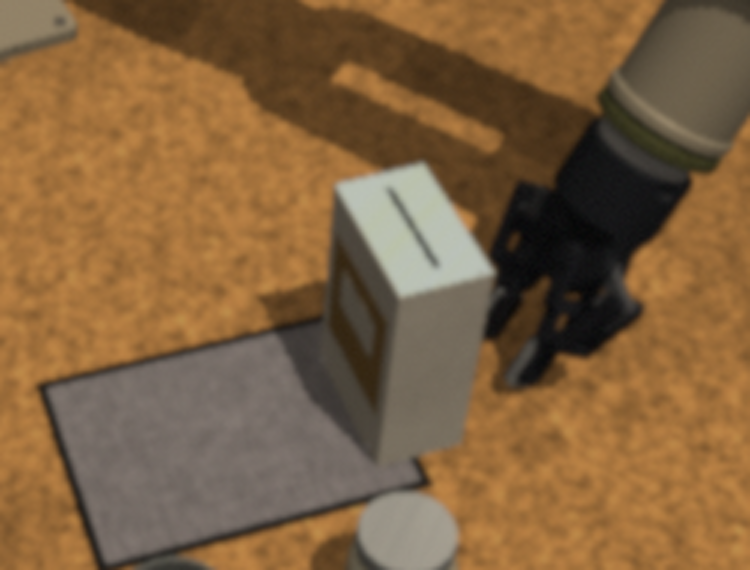

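Run:
```python
from cf import *
cart(uc([(338,174),(438,178),(425,343),(324,337)],2.8,100,160))
print(atz("scene",uc([(380,461),(322,352),(464,436)],3,250,120),0).round(1), ((atz("scene",uc([(380,461),(322,352),(464,436)],3,250,120),0)[:,:2]-MC)@MR).round(1))
print(((atz("scene",uc([(427,484),(42,386),(106,566)],3,250,120),0)[:,:2]-MC)@MR).round(1))
```

```text
carton [554.8 145.3] mat frame [  4.3 109.2] front y 79.2 rel yaw 1.19 [ 0.2 -0.4 -0.2 -0.1 -0.   0.1  0.   0.3]
[[599.9 113.9   0. ]
 [501.5 124.4   0. ]
 [605.6 173.5  -0. ]] [[ 53.   84. ]
 [-45.9  81.6]
 [ 51.  143.8]]
[[  79.4  105.4]
 [ -75.3 -106.7]
 [  76.  -104.9]]
```

```bash
python3 -m pendant '[[[0.08,0.47,-0.88,0],[0.08,0.47,-0.88,0],[0.08,0.47,-0.88,0],[0.08,0.47,-0.88,0],[0.08,0.47,-0.88,0],[0.04,0.23,-0.44,0],[0,0.3,0.15,0],[0,0.3,0.15,0],[0,0,0,0],[0,0,0,0]]]' ; 
python3 st.py;python3 - <<'E'
from h import *
im=snapshot("scene"); crop(im,250,120,500,310,3,f"pics/scene7.png")
E
```

```text
time: 18.15
tool_pos: [557.8, 207.3, 117.0]
tcp_rot: [151.1, -4.4, -6.6]
ft_force: [0.2, -0.2, 0.1]
finger_gap: 42.6
[ 30.5  25.6  80.9 -25.2  88.9  42.1]
[[ 0.991 -0.136  0.011]
 [-0.114 -0.866 -0.487]
 [ 0.076  0.481 -0.873]]
```

View pics/scene7.png

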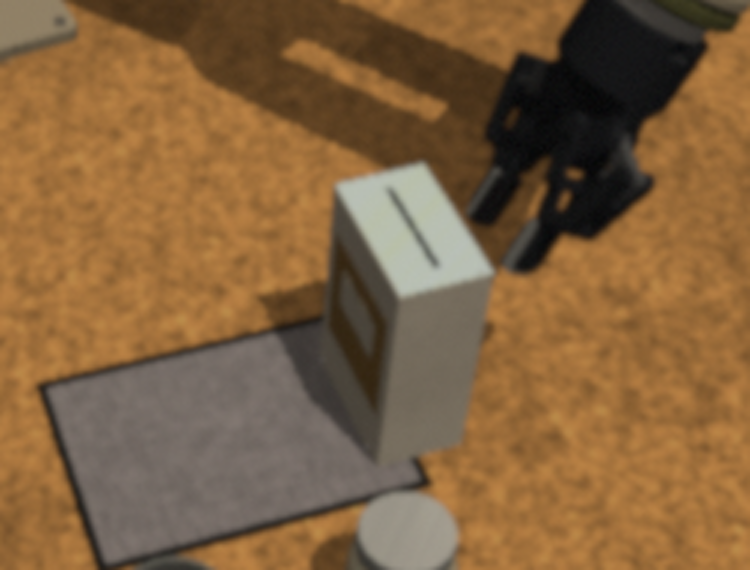

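```bash
python3 -m pendant '[[[0.05,0.31,-0.05,0],[0.05,0.31,-0.05,0],[0.05,0.31,-0.05,0],[0,0.22,0.12,0],[0,0.22,0.12,0],[0,0.22,0.12,0],[0,0.22,0.12,0],[0,0.22,0.12,0],[0,0.22,0.12,0],[0,0,0,0]]]' ; 
python3 st.py;python3 - <<'E'
from h import *
im=snapshot("scene"); crop(im,250,120,500,310,3,f"pics/scene8.png")
E
```

```text
time: 19.03
tool_pos: [552.8, 156.5, 127.0]
tcp_rot: [150.9, -4.1, -6.6]
ft_force: [-0.3, 0.5, -0.5]
finger_gap: 42.9
[ 26.8  20.7  86.1 -26.1  87.4  38.9]
[[ 0.991 -0.134  0.006]
 [-0.114 -0.864 -0.49 ]
 [ 0.071  0.484 -0.872]]
```

View pics/scene8.png

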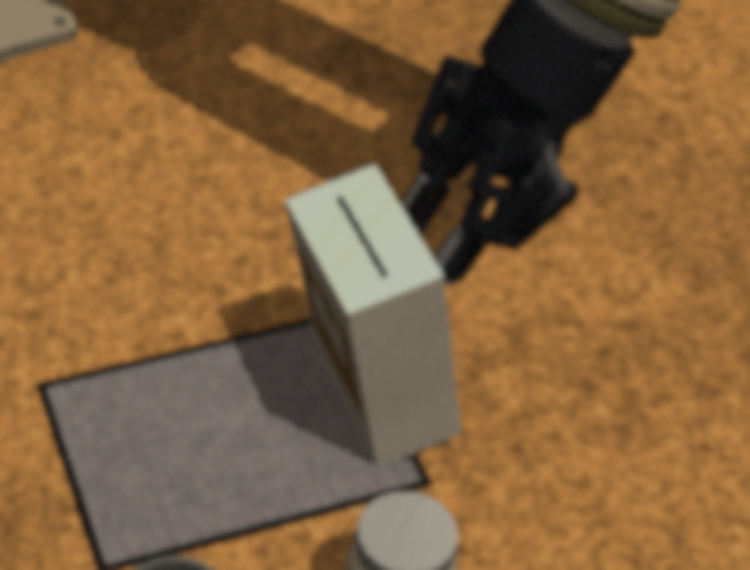

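```bash
python3 -m pendant '[[[0,0.22,0.12,0],[0,0.22,0.12,0],[0,0.22,0.12,0],[0,0.22,0.12,0],[0,0.22,0.12,0],[0,0.22,0.12,0],[0,0,0,0],[0,0,0,0],[0,0,0,0],[0,0,0,0]]]'
python3 - <<'E'
from h import *
im=snapshot("scene"); crop(im,250,120,500,310,3,f"pics/scene9.png")
E
```

```text
time: 19.92
tool_pos: [548.7, 123.5, 126.8]
tcp_rot: [150.9, -4.1, -6.6]
ft_force: [-0.3, -0.1, 1.0]
finger_gap: 42.6
```

View pics/scene9.png

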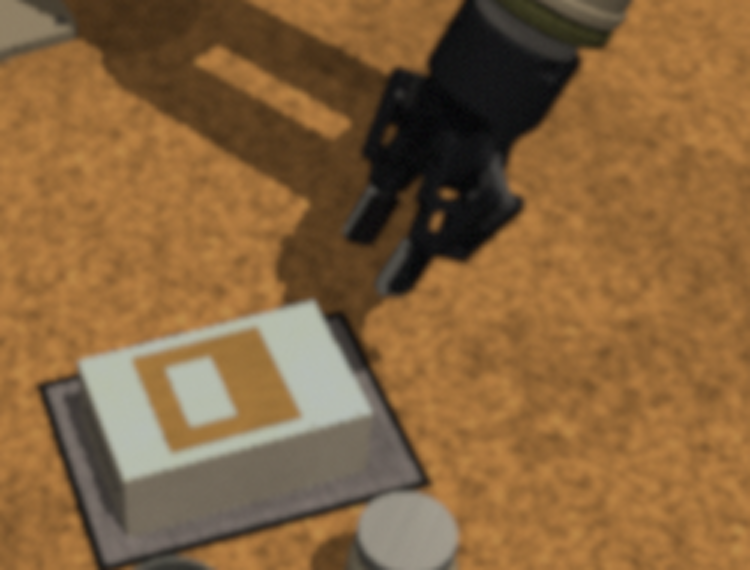

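Toppled and lying on the mat. I'll back the hand off (up and +y) and check.

```bash
python3 -m pendant '[[[0,-0.2,-0.8,0],[0,-0.4,-1,0],[0,-0.4,-1,0],[0,-0.4,-1,0],[0,-0.4,-1,0],[0,-0.4,-1,0],[0,-0.2,-0.5,0],[0,0,0,0],[0,0,0,0],[0,0,0,0]]]'
python3 - <<'E'
from h import *
im=snapshot("scene"); crop(im,180,190,430,370,3,f"pics/scene10.png")
im=snapshot("top"); crop(im,230,150,440,330,3.5,f"pics/top10.png")
E
```

```text
time: 20.8
tool_pos: [553.3, 232.4, 214.8]
tcp_rot: [150.9, -3.9, -6.5]
ft_force: [-1.0, 0.1, 0.5]
finger_gap: 42.7
```

View pics/top10.png

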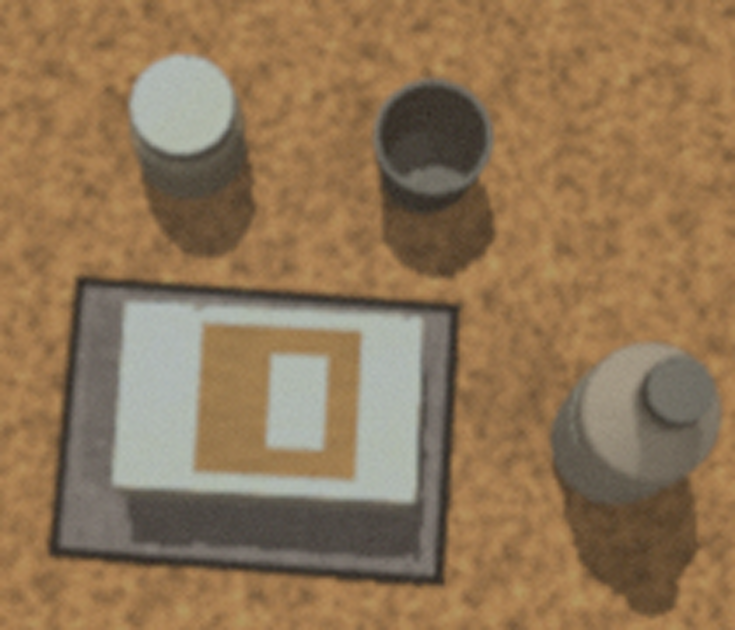

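View pics/scene10.png

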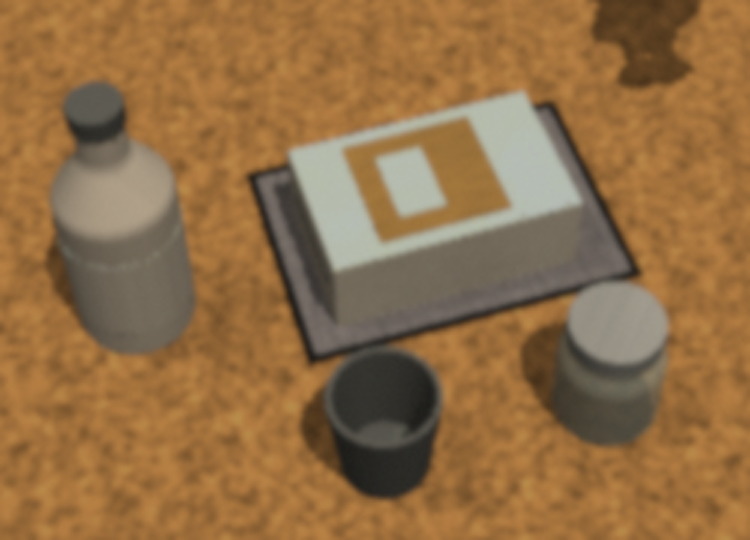

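Run:
```python
from cf import *
ct=uc([(124,301),(424,317),(415,502),(112,488)],3.5,230,150)
P=atz("top",ct,60); print(((P[:,:2]-MC)@MR).round(1))
m=uc([(79,281),(459,307),(441,582),(52,553)],3.5,230,150)
print(((atz("top",m,0)[:,:2]-MC)@MR).round(1))
print(((atz("scene",uc([(340,325)],3,180,190),0)[:,:2]-MC)@MR).round(1))
print(((atz("scene",uc([(313,358),(637,270)],3,180,190),0)[:,:2]-MC)@MR).round(1))
for n,p,z in [("jar",[(183,105)],85),("cup",[(433,138)],70),("cap",[(680,390)],190)]:
    print(n,atz("top",uc(p,3.5,230,150),z).round(1))
```

```text
[[ 54.5  74.1]
 [ 57.3 -86.2]
 [-41.5 -87.4]
 [-45.6  71.4]]
[[  76.1  107.6]
 [  76.5 -109. ]
 [ -78.8 -107.7]
 [ -78.5  108. ]]
[[ 58.5 -84.6]]
[[  76.8 -107. ]
 [  76.4  106.7]]
jar [[699.5  66.5  85. ]]
cup [[678.1 -66.5  70. ]]
cap [[ 516.3 -160.4  190. ]]
```

```bash
python3 -c "
from bench import *
print(sense()['ft_force'],sense()['time']); print(hand_in())"
```

```text
[-0.81171041 -0.44490617  0.04372118] 20.9
the job is handed in; nothing more can be done
None
```

The carton is lying flat on the mat with its whole outline inside the edges, and I handed the job in at 20.9 s of the 48 s allowed.

- **Leaning the hand:** The moves cannot tilt the tool directly, and with it upright the gripper would have hit the carton high. I commanded poses past the arm's inner reach, which left the tool leaning back about 29°.
- **Low push:** I pushed with two fingertips about 20 mm above the counter. The carton stayed upright, squared up to about 1° from the mat's axis, and ended with its foot about 26–31 mm over the near end of the mat.
- **Topple:** A push near the top tipped it along the mat, and it fell flat. I then backed the hand clear, so nothing was touching it at hand-in.

**Last checks**
- **Outline on the mat:** the carton spans about x −46 to +58 and y −87 to +74 mm, against mat edges at ±80 and ±110 mm, so the smallest margin is about 20 mm. The second camera put the far corner on the +x side within about 3 mm of this.
- **Bottle, jar and cup:** each was within 0.5 mm of where it started.
- **Forces:** wrist readings were 2.1 N or less along any axis, read at the end of each move.
- **Small disagreement:** the mat measured about 155 × 216 mm against the stated 160 × 220 mm. That is within picking and calibration error, and smaller than the margins.

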